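# Press the filter-station cover home on its locating pin

## Task

Pick up the larger of the two round steel covers by its bar handle and bring it over the filter station; slide it over the locating pin as needed, without ramming it, until the hole in its underside drops over the pin and it lies flat on the grey seat. Then press the cover down so that the sprung seat goes down as far as it will go, and finish like that: still gripping the handle and holding the seat pressed down. Do not disturb the other things on the bench.

Things in the scene. Friction and masses are not known exactly. Their poses are not given: they have to be found in the camera images.
- cover: the larger steel cover: disc 76 mm across and 17 mm thick, with a central blind hole in its underside 16 mm across and 13 mm deep; on top, centred, a bar handle 50 mm long (along the cover's x axis), 20 mm thick (along y) and 40 mm high, so its top is 57 mm above the underside. Origin at the centre of the underside, z up. About 0.3 kg
- station: filter station, fixed to the bench: steel base 170 x 120 x 30 mm; origin at the centre of its underside, x along its length. Its sprung seat rides above it
- seat_top (a point): centre of the top face of the station's grey seat plate (130 mm along x, 100 mm along y, 14 mm thick; top face 56 mm above the bench when not pressed); axes as the station's, moves down with the seat. A cover that is not on the pin is held 9 mm above this face
- slot_mid (a point): middle of the dark 38 mm slot in the seat top, same point as seat_top. A steel locating pin is clamped in the slot: 12 mm across, 9 mm tall above the seat, tip tapering to 7 mm over its last 3 mm, moving down with the seat. It stands up to 10 mm either side of this point along the seat's x axis, elsewhere each time; its place is not reported: see it or feel for it with the cover
- seat (a joint): how far the spring seat is pressed down, m: 0 at rest, 0.010 at its stop; it takes about 7.5 N to start and 17.5 N at the stop (the cover's own weight included)
- small_cover: the smaller steel cover, not for this station: solid disc 52 mm across, 17 mm thick, with a bar handle 36 long x 20 x 40 high on top; origin at the centre of its underside. Bystander
- bottle: white capped bottle, 64 mm across, 150 high; origin under its centre. Bystander
- jar: glass jar, 60 across, 60 high; origin under its centre. Bystander
- dishes: closed stack of clear dishes, 90 across, 30 high; origin under its centre. Bystander
- spatula: steel lab spatula 160 long lying flat, 6 high; its x axis runs along it. Bystander
- filter_box: carton of filters 70 x 90 x 36 high; origin under its centre. Bystander
- cup: clear plastic cup, 70 across, 70 high; origin under its centre. Bystander
Not all that is in view belongs to the job. What is shaped like the station but green is not meant.

How it is judged:
By the outcome, as a careful person would: the job done as asked, in the order asked, and still so for the second after the job is handed in, while the arm keeps its last pose, push and grip.
It also fails if it takes over 54 s, if anything falls off the work surface, if the arm or the gripper's body presses on something with over 40 N, if the wrist force passes 120 N, or if a joint passes its speed limit or range.

## Robot

A 6-joint arm with a two-finger parallel gripper is mounted at the origin on the work surface. World frame = base frame: x ahead of the robot, y to its left, z up, the work surface at z = 0. Lengths are in mm, angles in rad, forces in N, time in s.
With the tool pointing down it reaches from about 275 to 1000 mm from the base axis. Payload 8.4 kg.
Tool frame: the origin (TCP) lies midway between the tips of the shut fingers; the grasp point (between the pads) lies grip_depth behind it (grip_depth is the distance from the TCP to the grasp point, in mm); z points along the fingers, y is the line along which they close (so a half turn about z gives the same grasp; the last joint's range is limited). The gripper opens to 85 mm and grips with 20 to 120 N. Pads are 22 mm wide; open, the fingers measure 114 mm over their backs; the gripper's body (76 mm by 85 mm) begins 54 mm behind the grasp point. The pads swing forward as they close: fully open they stand 13 mm farther back than shut.
Start: joints at [-1.308, 0.353, 1.633, -0, 1.155, -0.002], TCP at [163.571, -603.218, 231.281] pointing down, gripper open.
Joint ranges: [-2.63, 2.63], [-0.92, 2.1], [0.06, 2.66], [-1.3, 4.44], [0, 2.69], [-3.02, 3.02]. Speed limits (rad/s): [2.22, 2.22, 2.79, 3.14, 3.14, 3.14].

## Interface

Orientations are given as [roll, pitch, yaw] about the fixed x, y, z axes, in that order (R = Rz(yaw) Ry(pitch) Rx(roll)).
In Python, from rig import * gives the robot as it stands.
- The arm moves only by the shell command python3 -m creep 'ROWS' [FORCE]. ROWS is JSON, a list of rows, each an object of numbers: "x", "y", "z": the shift along the tool's x, y, z in mm; "rx", "ry", "rz": the turn, a rotation vector about the tool's x, y, z in rad; "hand": the finger opening in mm, from 0 to 85.4. A call has 1 to 20 rows; each row shifts and turns the commanded pose from where the row before left it, along the tool's axes as they then stand; what a row does not reach is not made up. A row lasts 1/8 s, in which the tool goes at most 62.5 mm and 10.7 degrees, less where a joint would pass 70% of its speed; a pose out of reach is approached as far as the arm can. A call with a gripper value outside its range is refused whole. The fingers move at their own pace and stop on an object; FORCE is the grip in N (left out, the last holds). Time passes only in rows, so rows that do not move let the fingers close. It gives the time, the measured TCP pose, the force, the opening and the grip force at its end, in the units of the state.
- sense(): the state, without advancing time (a new reading comes with each control period).
- grab_frame(name): name is "scene" or "side" or "wrist"; returns the picture (384x512x3 uint8, red, green, blue); there is no depth.
- get_calibration(name): a dict with "K" (3x3 intrinsics, pixels), "k1" (the pictures are not rectified: a ray, as slopes to the right and down, at radius r is drawn at 1 + k1 r^2 times it, then the intrinsics apply), "R" (3x3) and "t" (3): a world point X has camera coordinates R X + t. Camera axes: x right, y down, z forward; pixel columns grow to the right and rows downward; lengths in mm; the calibration is good to about 2 mm. A picture is of the moment at which its call begins: read the wrist's pose just before it. get_calibration takes no time and is no camera call; for the wrist camera it gives the pose at the moment of the call.
- sign_off(): hands the job in; it is judged then, once.
The state is a dict: "clock": time; "qpos": joint angles; "qvel": joint speeds; "joint_efforts": joint torques, N m; "eef_pos": TCP position; "tcp_rot": TCP orientation; "contact_force": force on the tool from outside, world axes, zero at the start; "wrist_torque": the same for the moment, N m; "opening": opening from 0.0 (shut) to 1.0 (fully open); "grasp_force": force on a finger pad.
Only numpy, scipy, OpenCV 4.12 (cv2) and the standard library are available. Lean on these libraries where they do the work, as an engineer would, in place of code of your own. Each camera call takes 0.05 s, during which the arm holds its last target. There are 200 camera calls.

## Working session

There is one attempt and no reset: what is moved stays moved. The work goes in short steps, Python scripts to look and compute and a shell command to move; the robot and the scene stay as the last step left them, time stands still between calls to the robot, and variables do not carry over. Pictures are saved under pics/ and viewed, at most 10 in all, crops included, and the job is handed in when it is done.

```bash
ls; mkdir -p pics; cat > h.py <<'E'
from rig import *
import numpy as np, cv2
def ray(c,u,v):
    K=np.array(c["K"]);R=np.array(c["R"]);t=np.array(c["t"])
    d=np.array([(u-K[0,2])/K[0,0],(v-K[1,2])/K[1,1]]);s=d.copy()
    for _ in range(20): s=d/(1+c["k1"]*(s@s))
    return -R.T@t, R.T@np.array([s[0],s[1],1.])
def onz(c,u,v,z):
    o,d=ray(c,u,v); return o+d*(z-o[2])/d[2]
def proj(c,X):
    K=np.array(c["K"]);p=np.array(c["R"])@np.array(X,float)+np.array(c["t"]);s=p[:2]/p[2]
    s=s*(1+c["k1"]*(s@s)); return K[0,0]*s[0]+K[0,2],K[1,1]*s[1]+K[1,2]
E
python3 - <<'E'
from h import *
a=[grab_frame(n) for n in("scene","side")]
for n,i in zip(("scene","side"),a):
    cv2.imwrite(f"pics/{n}0.png",cv2.resize(i[:,:,::-1],(800,600),interpolation=cv2.INTER_CUBIC)); np.save(f"pics/{n}0.npy",i)
    c=get_calibration(n); o,d=ray(c,256,192); print(n,o.round(),d.round(2),np.array(c["K"])[0,0])
print(sense())
E
```

```text
pics
scene [1129.  775.  904.] [-0.5  -0.59 -0.63] 435.7381445880291
side [-54. 530. 822.] [ 0.49 -0.51 -0.71] 444.01418484255885
{'clock': 0.1, 'qpos': array([-1.30843343e+00,  3.53584426e-01,  1.63404600e+00, -1.73580688e-05,
        1.15521543e+00, -2.37791153e-03]), 'qvel': array([ 0.00165456, -0.00104771, -0.00084452,  0.00064682, -0.00023267,
       -0.00115279]), 'joint_efforts': array([ 1.37327595e-03, -6.06355476e+01, -3.42817640e+01,  1.41393512e-04,
        3.92085043e-03, -5.36505786e-05]), 'eef_pos': array([ 163.43481851, -602.81267769,  230.63919033]), 'tcp_rot': array([-3.14033941e+00,  1.28917355e-05,  2.64747835e-01]), 'contact_force': array([-0.06018544,  0.05651283,  0.65123259]), 'wrist_torque': array([ 0.0017489 , -0.00909633,  0.02888915]), 'grasp_force': 0.0, 'opening': 1.001396023723646}
```

View pics/scene0.png

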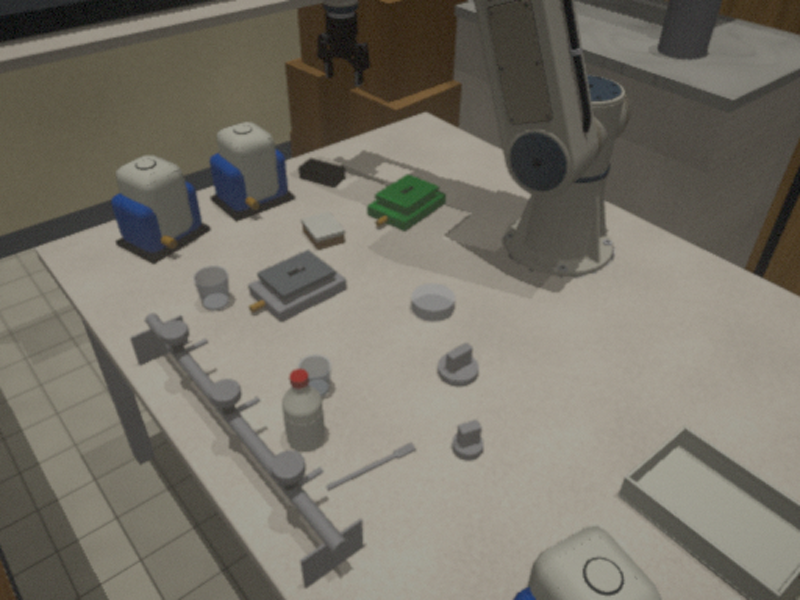

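View pics/side0.png

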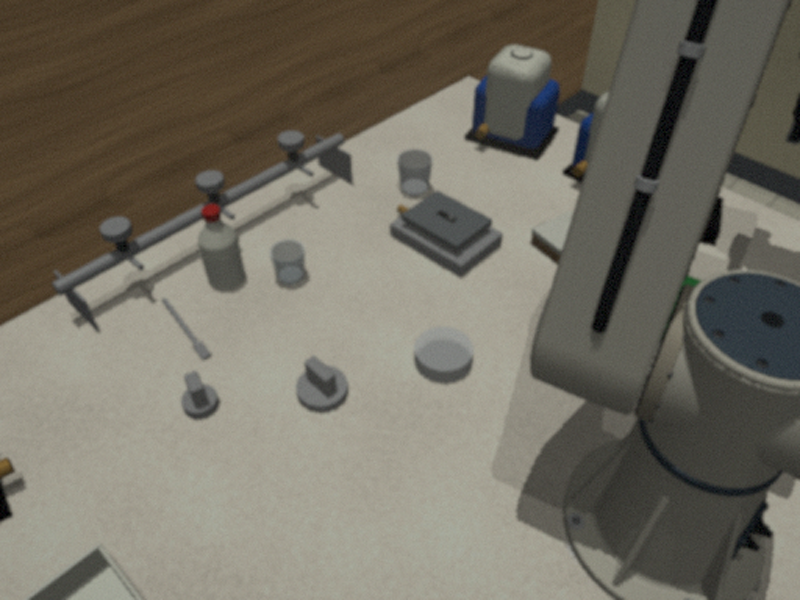

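The scene view shows the larger cover at (458,367), with its handle at (459,353), and the grey station at (298,280). In the side view the cover is at (322,385) and the station at (446,225). Next I'll get coarse positions by ray casting and crop for detail.

```bash
python3 - <<'E'
from h import *
s=.64
S=get_calibration("scene");D=get_calibration("side")
f=lambda c,u,v,z:onz(c,u*s,v*s,z).round(0)
print("cover disc top scene",f(S,458,365,17),"side",f(D,322,385,17))
print("handle top scene ends",f(S,447,354,57),f(S,470,347,57)," side",f(D,308,363,57),f(D,333,378,57))
print("small",f(S,468,442,17),f(D,200,400,17))
print("seat scene corners",[f(S,*p,56) for p in((258,283),(309,253),(337,276),(285,306))])
print("seat side corners",[f(D,*p,56) for p in((403,223),(436,195),(491,221),(456,247))])
print("slot",f(S,297,271,56),f(D,447,215,56)); print("dishes",f(S,433,300,15),"cup/jar/bottle",f(S,213,300,0),f(S,315,385,0),f(S,305,440,0),"box",f(S,323,230,36))
a=np.load("pics/scene0.npy");b=np.load("pics/side0.npy")
A=cv2.resize(a[205:255,265:320],None,fx=7,fy=7,interpolation=2);B=cv2.resize(a[155:205,155:225],None,fx=7,fy=7,interpolation=2)
C=cv2.resize(b[220:270,180:235],None,fx=7,fy=7,interpolation=2);E=cv2.resize(b[120:175,245:325],None,fx=7,fy=7,interpolation=2)
h=lambda x:cv2.copyMakeBorder(x,0,max(0,300-x.shape[0]),0,400-x.shape[1] if x.shape[1]<400 else 0,0)[:300,:400]
W=np.vstack([np.hstack([h(cv2.resize(A,(400,300))),h(cv2.resize(B,(400,300)))]),np.hstack([h(cv2.resize(C,(400,300))),h(cv2.resize(E,(400,300)))])])
cv2.imwrite("pics/crop.png",W[:,:,::-1])
E
```

```text
cover disc top scene [466. 157.  17.] side [468. 158.  17.]
handle top scene ends [492. 152.  57.] [447. 164.  57.]  side [486. 164.  57.] [440. 157.  57.]
small [577. 298.  17.] [574. 298.  17.]
seat scene corners [array([ 649., -243.,   56.]), array([ 510., -266.,   56.]), array([ 511., -162.,   56.]), array([ 646., -146.,   56.])]
seat side corners [array([ 610., -161.,   56.]), array([ 623., -263.,   56.]), array([ 502., -273.,   56.]), array([ 501., -177.,   56.])]
slot [ 566. -228.   56.] [ 569. -232.   56.]
dishes [374. -16.  15.] cup/jar/bottle [ 721. -318.    0.] [692.  19.  -0.] [776. 114.   0.] box [ 420. -347.   36.]
```

View pics/crop.png

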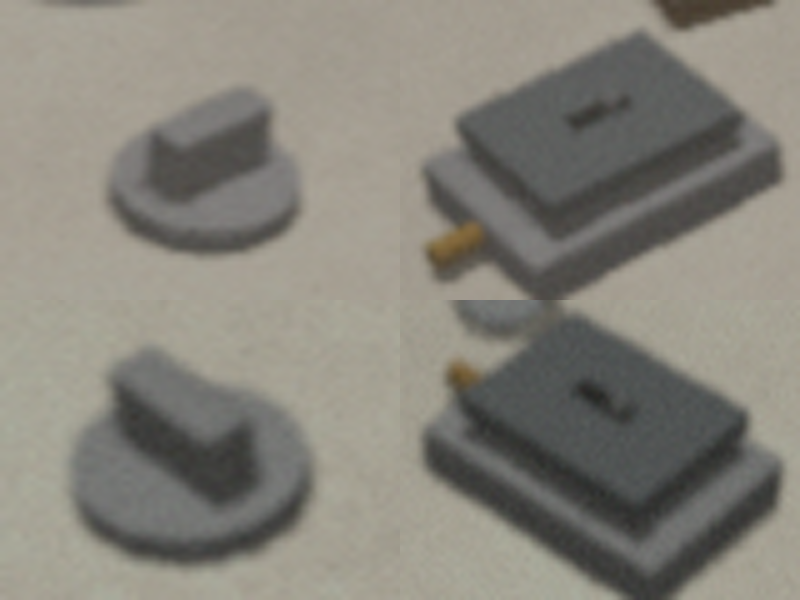

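```bash
python3 - <<'E'
from h import *
S=get_calibration("scene");D=get_calibration("side")
m={'A':(S,265,205,55/400,50/300),'B':(S,155,155,70/400,50/300),'C':(D,180,220,55/400,50/300),'E':(D,245,120,80/400,55/300)}
def q(k,pts,z):
    c,u0,v0,a,b=m[k]; P=np.array([onz(c,u0+x*a,v0+y*b,z)[:2] for x,y in pts]); 
    r=cv2.minAreaRect(P.astype(np.float32)) if len(P)>2 else None
    e=[np.degrees(np.arctan2(*(P[(i+1)%len(P)]-P[i])[::-1])).round(1) for i in range(len(P))]
    print(k,P.round(0).tolist(),"mean",P.mean(0).round(1),"L",[np.linalg.norm(P[(i+1)%len(P)]-P[i]).round(0) for i in range(len(P))],e)
q('A',[(155,130),(177,148),(270,105),(245,87)],57)
q('C',[(112,77),(152,48),(252,125),(205,145)],57)
q('B',[(57,120),(240,33),(342,118),(150,210)],56)
q('E',[(62,95),(175,15),(345,118),(243,208)],56)
q('B',[(170,125),(232,97)],56);q('E',[(185,88),(233,115)],56)
q('B',[(205,107)],62);q('E',[(205,103)],62)
E
```

```text
A [[492.0, 152.0], [494.0, 167.0], [446.0, 168.0], [444.0, 153.0]] mean [468.9 159.9] L [np.float64(14.0), np.float64(48.0), np.float64(15.0), np.float64(48.0)] [np.float64(83.5), np.float64(178.3), np.float64(-94.1), np.float64(-0.5)]
C [[488.0, 167.0], [490.0, 149.0], [440.0, 153.0], [443.0, 169.0]] mean [465.1 159.5] L [np.float64(18.0), np.float64(50.0), np.float64(16.0), np.float64(45.0)] [np.float64(-84.0), np.float64(176.2), np.float64(78.5), np.float64(-1.9)]
B [[633.0, -271.0], [508.0, -274.0], [507.0, -172.0], [633.0, -173.0]] mean [ 570.3 -222.6] L [np.float64(126.0), np.float64(102.0), np.float64(127.0), np.float64(99.0)] [np.float64(-178.5), np.float64(90.5), np.float64(-0.3), np.float64(-90.1)]
E [[627.0, -177.0], [628.0, -272.0], [502.0, -272.0], [497.0, -180.0]] mean [ 563.6 -225.5] L [np.float64(95.0), np.float64(126.0), np.float64(92.0), np.float64(130.0)] [np.float64(-89.7), np.float64(179.9), np.float64(93.0), np.float64(1.2)]
B [[586.0, -228.0], [545.0, -227.0]] mean [ 565.4 -227.2] L [np.float64(41.0), np.float64(41.0)] [np.float64(179.0), np.float64(-1.0)]
E [[582.0, -229.0], [548.0, -231.0]] mean [ 565.  -230.2] L [np.float64(34.0), np.float64(34.0)] [np.float64(-176.9), np.float64(3.1)]
B [[566.0, -222.0]] mean [ 565.8 -221.7] L [np.float64(0.0)] [np.float64(0.0)]
E [[561.0, -222.0]] mean [ 560.8 -221.8] L [np.float64(0.0)] [np.float64(0.0)]
```

```bash
python3 -m creep '[{"z":-30,"rz":0.135},{"z":-30,"rz":0.132},{"x":33,"y":-31,"z":-5},{"x":33,"y":-31,"z":-5},{"x":33,"y":-31,"z":-5},{"x":33,"y":-31,"z":-5},{"x":33,"y":-31},{"x":33,"y":-31},{"x":33,"y":-31},{"x":33,"y":-31},{"x":33,"y":-31},{"x":33,"y":-31},{"x":33,"y":-31},{},{}]'; python3 - <<'E'
from h import *
s=sense();print(s["eef_pos"],s["tcp_rot"],s["qpos"])
c=get_calibration("wrist");i=grab_frame("wrist");np.save("pics/w1.npy",i);cv2.imwrite("pics/w1.png",i[:,:,::-1])
o,d=ray(c,256,192);print(o,d,c["K"]);print(proj(c,(566,-226,56)))
E
```

```text
[ 163.43481851 -602.81267769  230.63919033] [-3.14033941e+00  1.28917355e-05  2.64747835e-01] [-1.30843343e+00  3.53584426e-01  1.63404600e+00 -1.73580688e-05
  1.15521543e+00 -2.37791153e-03]
[ 241.70780128 -582.69434761  373.20983529] [-0.32560242 -0.08881307 -0.94160017] [[310.22995925   0.         255.47731272]
 [  0.         310.22995925 184.97540254]
 [  0.           0.           1.        ]]
(np.float64(-38.462090736158814), np.float64(-364.80081380730905))schema error: expected keys x, y, z, rx, ry, rz, hand
```

View pics/w1.png

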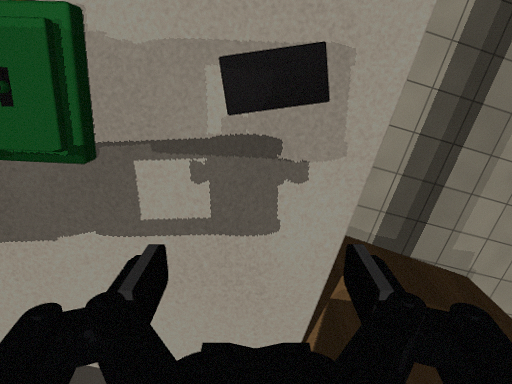

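The picture shows the wrong (green) station at (40,80) and the black block at (275,78). The move was refused because every key is required in each row, so the arm hasn't moved. I'll retype it in full.

```bash
python3 -m creep '[{"x":0,"y":0,"z":-30,"rx":0,"ry":0,"rz":0.135,"hand":85},{"x":0,"y":0,"z":-30,"rx":0,"ry":0,"rz":0.132,"hand":85},{"x":38,"y":-31,"z":-5,"rx":0,"ry":0,"rz":0,"hand":85},{"x":38,"y":-31,"z":-5,"rx":0,"ry":0,"rz":0,"hand":85},{"x":38,"y":-31,"z":0,"rx":0,"ry":0,"rz":0,"hand":85},{"x":38,"y":-31,"z":0,"rx":0,"ry":0,"rz":0,"hand":85},{"x":38,"y":-31,"z":0,"rx":0,"ry":0,"rz":0,"hand":85},{"x":38,"y":-31,"z":0,"rx":0,"ry":0,"rz":0,"hand":85},{"x":38,"y":-31,"z":0,"rx":0,"ry":0,"rz":0,"hand":85},{"x":38,"y":-31,"z":0,"rx":0,"ry":0,"rz":0,"hand":85},{"x":38,"y":-31,"z":0,"rx":0,"ry":0,"rz":0,"hand":85},{"x":38,"y":-31,"z":0,"rx":0,"ry":0,"rz":0,"hand":85},{"x":38,"y":-31,"z":0,"rx":0,"ry":0,"rz":0,"hand":85},{"x":38,"y":-31,"z":0,"rx":0,"ry":0,"rz":0,"hand":85},{"x":0,"y":0,"z":0,"rx":0,"ry":0,"rz":0,"hand":85},{"x":0,"y":0,"z":0,"rx":0,"ry":0,"rz":0,"hand":85}]' 40; python3 - <<'E'
from h import *
s=sense();print(s["eef_pos"],s["tcp_rot"],s["qpos"])
c=get_calibration("wrist");i=grab_frame("wrist");np.save("pics/w2.npy",i);cv2.imwrite("pics/w2.png",cv2.resize(i[:,:,::-1],(800,600),interpolation=2))
import json;json.dump({k:np.array(v).tolist() for k,v in c.items()},open("pics/w2.json","w"))
print(proj(c,(566,-226,56)))
E
```

```text
clock: 2.15
eef_pos: [619.9, -232.3, 300.8]
tcp_rot: [-3.142, 0.001, -0.002]
contact_force: [-0.3, -0.2, 0.3]
opening: 0.995
grasp_force: 0.0
[ 619.89538229 -232.25313052  300.76540847] [-3.14157472e+00  1.20098116e-03 -1.63399528e-03] [-3.60533233e-01  3.58423968e-01  1.47004734e+00 -4.18753456e-04
  1.31425213e+00  1.21200358e+00]
(np.float64(250.07756215694135), np.float64(189.0395948187679))
```

View pics/w2.png

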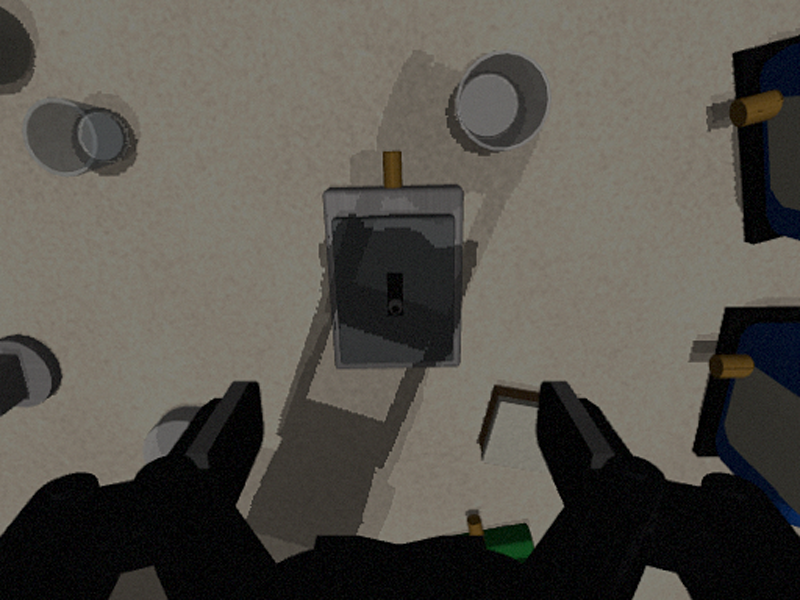

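The station's seat corners are at (332,218), (454,215), (460,363) and (336,367). The slot spans rows 273–317 at column 395, and the pin tip is at (396,307), near the slot's −x end. The cover is partly in view at the left, around (20,370).

```bash
python3 - <<'E'
from h import *
import json;c={k:np.array(v) for k,v in json.load(open("pics/w2.json")).items()}
f=lambda u,v,z:onz(c,u*.64,v*.64,z).round(1)
P=np.array([f(*p,56) for p in((332,218),(454,215),(460,363),(336,367))]);print(P[:,:2].tolist(),P.mean(0))
print([np.degrees(np.arctan2(*(P[a]-P[b])[1::-1])).round(1) for a,b in((0,3),(1,2),(0,1),(3,2))])
print("slot",f(395.5,273,56),f(395.5,317,56),"pin tip",f(396,307,65))
i=np.load("pics/w2.npy");cr=cv2.resize(i[165:210,230:280],(600,540),interpolation=2);cv2.imwrite("pics/pin.png",np.clip(cr[:,:,::-1].astype(float)*2,0,255))
E
```

```text
[[632.0, -179.3], [634.2, -277.3], [502.1, -287.0], [498.5, -176.6]] [ 566.7  -230.05   56.  ]
[np.float64(-1.2), np.float64(4.2), np.float64(91.3), np.float64(91.9)]
slot [ 585.7 -230.1   56. ] [ 546.3 -229.9   56. ] pin tip [ 558.9 -230.5   65. ][ WARN:0@0.022] global loadsave.cpp:1063 imwrite_ Unsupported depth image for selected encoder is fallbacked to CV_8U.
```

View pics/pin.png

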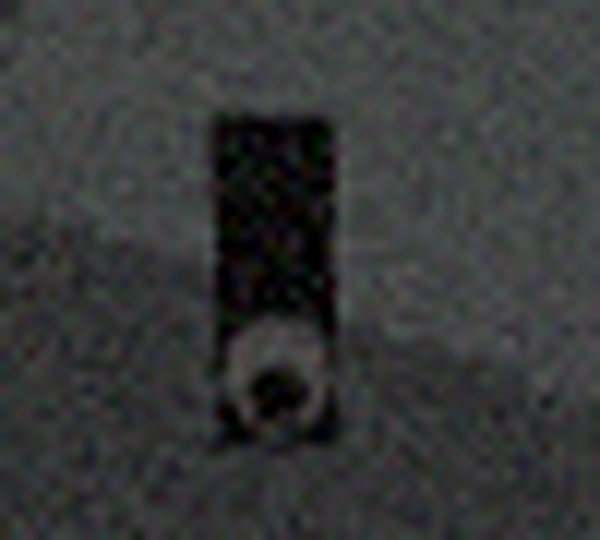

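The crop shows the pin's ring centred at about (277,372), with a dark tip face at about (278,392), in the lower part of the slot (rows 115–440). Next I'll convert both to positions and compute the move to the cover.

```bash
python3 - <<'E'
from h import *
import json;c={k:np.array(v) for k,v in json.load(open("pics/w2.json")).items()}
f=lambda x,y,z:onz(c,230+x/12,165+y/12,z).round(1)
print("slot",f(275,115,56),f(275,440,56))
print("tip dark z65",f(278,392,65)," ring c z62",f(277,372,62),"ring top base",f(277,318,56),"ring bot z62",f(277,430,62))
E
```

```text
slot [ 585.9 -229.9   56. ] [ 548.1 -229.7   56. ]
tip dark z65 [ 557.2 -230.1   65. ]  ring c z62 [ 558.4 -230.    62. ] ring top base [ 562.5 -230.    56. ] ring bot z62 [ 551.6 -229.9   62. ]
```

```bash
python3 -m creep '[{"x":-14,"y":-44,"z":0,"rx":0,"ry":0,"rz":0,"hand":85},{"x":-14,"y":-44,"z":0,"rx":0,"ry":0,"rz":0,"hand":85},{"x":-14,"y":-44,"z":0,"rx":0,"ry":0,"rz":0,"hand":85},{"x":-14,"y":-44,"z":0,"rx":0,"ry":0,"rz":0,"hand":85},{"x":-14,"y":-44,"z":0,"rx":0,"ry":0,"rz":0,"hand":85},{"x":-14,"y":-44,"z":0,"rx":0,"ry":0,"rz":0,"hand":85},{"x":-14,"y":-44,"z":0,"rx":0,"ry":0,"rz":0,"hand":85},{"x":-14,"y":-44,"z":0,"rx":0,"ry":0,"rz":0,"hand":85},{"x":-5,"y":-40,"z":40,"rx":0,"ry":0,"rz":0,"hand":85},{"x":0,"y":0,"z":40,"rx":0,"ry":0,"rz":0,"hand":85},{"x":0,"y":0,"z":0,"rx":0,"ry":0,"rz":0,"hand":85},{"x":0,"y":0,"z":0,"rx":0,"ry":0,"rz":0,"hand":85}]'; python3 - <<'E'
from h import *
s=sense();print(s["eef_pos"],s["tcp_rot"],s["qpos"])
c=get_calibration("wrist");i=grab_frame("wrist");np.save("pics/w3.npy",i);cv2.imwrite("pics/w3.png",cv2.resize(i[:,:,::-1],(800,600),interpolation=2))
import json;json.dump({k:np.array(v).tolist() for k,v in c.items()},open("pics/w3.json","w"))
E
```

```text
clock: 3.7
eef_pos: [505.0, 159.3, 222.7]
tcp_rot: [-3.141, -0.001, -0.004]
contact_force: [0.4, -0.8, -0.1]
opening: 0.995
grasp_force: 0.0
[505.01476898 159.28186885 222.74703702] [-3.14129917e+00 -1.38150922e-03 -3.57959788e-03] [ 3.02780948e-01  2.13088222e-01  1.84662542e+00 -1.55106511e-04
  1.08047332e+00  1.87722961e+00]
```

View pics/w3.png

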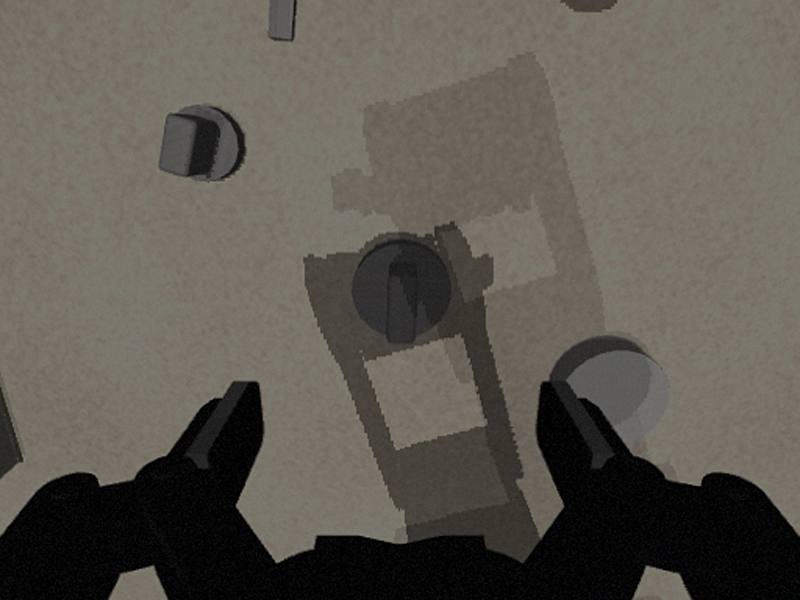

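The cover's disc is centred at about (402,288), spanning columns 353–450. Its handle runs along the tool's x, with its near end at (401,342). The dishes are at (615,385) and the small cover is at (205,143).

```bash
python3 - <<'E'
from h import *
import json;c={k:np.array(v) for k,v in json.load(open("pics/w3.json")).items()}
f=lambda u,v,z:onz(c,u*.64,v*.64,z).round(1)
print("disc c",f(401.5,287.5,17),"left/right",f(353,287,17),f(450,287,17),"top/bot",f(402,240,17),f(402,335,17))
print("handle near end",f(387,342,57),f(415,342,57))
i=np.load("pics/w3.npy")[145:225,217:297];cv2.imwrite("pics/cov.png",np.clip(cv2.resize(i,(560,560),interpolation=2)[:,:,::-1]*2.5,0,255).astype(np.uint8))
E
```

```text
disc c [471.6 156.7  17. ] left/right [472.2 193.4  17. ] [471.8 120.   17. ] top/bot [508.2 156.2  17. ] [432.5 156.4  17. ]
handle near end [444.8 167.1  57. ] [444.7 147.6  57. ]
```

View pics/cov.png

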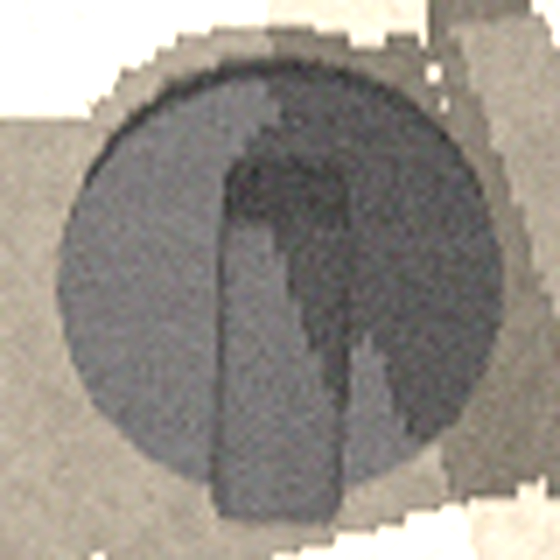

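The brightened crop shows the handle's top face with corners at (222,225), (350,225), (342,520) and (213,520). The disc is centred at about (280,285).

```bash
python3 - <<'E'
from h import *
import json;c={k:np.array(v) for k,v in json.load(open("pics/w3.json")).items()}
f=lambda x,y,z:onz(c,217+x/7,145+y/7,z)
P=np.array([f(*p,57) for p in((222,225),(350,225),(342,520),(213,520))])[:,:2];m=P.mean(0);print(P.round(1),m)
print([np.degrees(np.arctan2(*(P[a]-P[b])[::-1])).round(1) for a,b in((0,3),(1,2))], "disc",f(280,285,17))
print("need tool dx,dy", m[0]-sense()["eef_pos"][0], -(m[1]-sense()["eef_pos"][1]))
E
```

```text
[[492.2 165.4]
 [492.1 146.4]
 [444.3 147.3]
 [444.4 167.3]] [468.2508801  156.60694869]
[np.float64(-2.3), np.float64(-1.1)] disc [469.4450527  156.66466454  17.        ]
need tool dx,dy -37.13335209142576 2.8239708819978375
```

```bash
python3 -c "
import rig
print([n for n in dir(rig) if not n.startswith('_')], getattr(rig,'grip_depth',None))"; python3 -m creep '[{"x":-18.5,"y":1.5,"z":20,"rx":0,"ry":0,"rz":0.02,"hand":85},{"x":-18.5,"y":1.3,"z":30,"rx":0,"ry":0,"rz":0,"hand":85},{"x":0,"y":0,"z":35,"rx":0,"ry":0,"rz":0,"hand":85},{"x":0,"y":0,"z":35,"rx":0,"ry":0,"rz":0,"hand":85},{"x":0,"y":0,"z":30,"rx":0,"ry":0,"rz":0,"hand":85},{"x":0,"y":0,"z":25,"rx":0,"ry":0,"rz":0,"hand":85},{"x":0,"y":0,"z":15,"rx":0,"ry":0,"rz":0,"hand":85},{"x":0,"y":0,"z":6,"rx":0,"ry":0,"rz":0,"hand":85},{"x":0,"y":0,"z":0,"rx":0,"ry":0,"rz":0,"hand":85},{"x":0,"y":0,"z":0,"rx":0,"ry":0,"rz":0,"hand":85}]'
```

```text
['MotionError', 'get_calibration', 'grab_frame', 'grip_depth', 'sense', 'sign_off'] 18.700000000000003
clock: 5.0
eef_pos: [467.9, 157.9, 26.1]
tcp_rot: [-3.141, -0.001, -0.022]
contact_force: [-0.6, -0.3, 0.3]
opening: 0.993
grasp_force: 0.0
```

```bash
python3 -m creep '[{"x":0.5,"y":1.3,"z":0,"rx":0,"ry":0,"rz":0,"hand":60},{"x":0,"y":0,"z":0,"rx":0,"ry":0,"rz":0,"hand":40},{"x":0,"y":0,"z":0,"rx":0,"ry":0,"rz":0,"hand":28},{"x":0,"y":0,"z":0,"rx":0,"ry":0,"rz":0,"hand":10},{"x":0,"y":0,"z":0,"rx":0,"ry":0,"rz":0,"hand":10},{"x":0,"y":0,"z":0,"rx":0,"ry":0,"rz":0,"hand":10},{"x":0,"y":0,"z":0,"rx":0,"ry":0,"rz":0,"hand":10},{"x":0,"y":0,"z":0,"rx":0,"ry":0,"rz":0,"hand":10}]' 80
```

```text
clock: 6.0
eef_pos: [467.9, 156.6, 25.6]
tcp_rot: [-3.141, -0.0, -0.022]
contact_force: [-0.5, 0.6, 5.2]
opening: 0.222
grasp_force: 78.9
```

```bash
python3 -m creep '[{"x":0,"y":0,"z":-6,"rx":0,"ry":0,"rz":0,"hand":10},{"x":0,"y":0,"z":-25,"rx":0,"ry":0,"rz":-0.022,"hand":10},{"x":0,"y":0,"z":-35,"rx":0,"ry":0,"rz":0,"hand":10},{"x":0,"y":0,"z":-35,"rx":0,"ry":0,"rz":0,"hand":10},{"x":4,"y":16,"z":-15,"rx":0,"ry":0,"rz":0,"hand":10},{"x":9,"y":38,"z":0,"rx":0,"ry":0,"rz":0,"hand":10},{"x":9,"y":38,"z":0,"rx":0,"ry":0,"rz":0,"hand":10},{"x":9,"y":38,"z":0,"rx":0,"ry":0,"rz":0,"hand":10},{"x":9,"y":38,"z":0,"rx":0,"ry":0,"rz":0,"hand":10},{"x":9,"y":38,"z":0,"rx":0,"ry":0,"rz":0,"hand":10},{"x":9,"y":38,"z":0,"rx":0,"ry":0,"rz":0,"hand":10},{"x":9,"y":38,"z":0,"rx":0,"ry":0,"rz":0,"hand":10},{"x":9,"y":38,"z":0,"rx":0,"ry":0,"rz":0,"hand":10},{"x":9,"y":38,"z":0,"rx":0,"ry":0,"rz":0,"hand":10},{"x":4,"y":28,"z":0,"rx":0,"ry":0,"rz":0,"hand":10},{"x":0,"y":0,"z":0,"rx":0,"ry":0,"rz":0,"hand":10},{"x":0,"y":0,"z":0,"rx":0,"ry":0,"rz":0,"hand":10}]' ; python3 - <<'E'
from h import *
s=sense();print(s["eef_pos"],s["tcp_rot"],s["contact_force"],s["wrist_torque"])
c=get_calibration("wrist");i=grab_frame("wrist");np.save("pics/w4.npy",i);j=grab_frame("side")[100:200,210:340]
print(proj(c,(557,-230,65)))
W=np.hstack([cv2.resize(i,(430,322)),cv2.resize(j,(370,322))])[:,:,::-1];cv2.imwrite("pics/w4.png",np.clip(W*1.6,0,255).astype(np.uint8))
E
```

```text
clock: 8.12
eef_pos: [555.5, -229.6, 140.4]
tcp_rot: [-3.141, 0.002, -0.001]
contact_force: [-0.3, -0.7, -3.7]
opening: 0.226
grasp_force: 79.0
[ 555.45079906 -229.55446461  140.36915285] [-3.14062535e+00  1.95630442e-03 -8.74455170e-04] [-0.33427678 -0.70320808 -3.68928942] [ 0.04914674 -0.0439905   0.02219635]
(np.float64(254.85527728501987), np.float64(193.58274291623448))
```

View pics/w4.png

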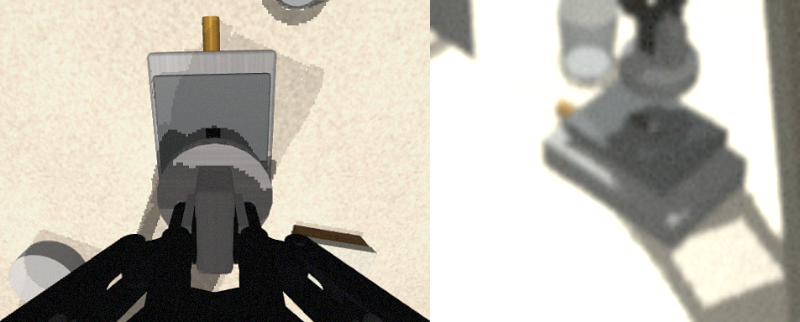

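The left half shows the cover held level over the seat's near part. In the side half it hangs above the station. Next comes a quick descent to just above the pin, then slow steps.

```bash
python3 -m creep '[{"x":0.8,"y":0.4,"z":15,"rx":0,"ry":0,"rz":0,"hand":10},{"x":0,"y":0,"z":15,"rx":0,"ry":0,"rz":0,"hand":10},{"x":0,"y":0,"z":10,"rx":0,"ry":0,"rz":0,"hand":10},{"x":0,"y":0,"z":5,"rx":0,"ry":0,"rz":0,"hand":10},{"x":0,"y":0,"z":0,"rx":0,"ry":0,"rz":0,"hand":10},{"x":0,"y":0,"z":0,"rx":0,"ry":0,"rz":0,"hand":10}]'; python3 -m creep '[{"x":0,"y":0,"z":1.5,"rx":0,"ry":0,"rz":0,"hand":10},{"x":0,"y":0,"z":1.5,"rx":0,"ry":0,"rz":0,"hand":10},{"x":0,"y":0,"z":1,"rx":0,"ry":0,"rz":0,"hand":10},{"x":0,"y":0,"z":1,"rx":0,"ry":0,"rz":0,"hand":10},{"x":0,"y":0,"z":0,"rx":0,"ry":0,"rz":0,"hand":10}]'
```

```text
clock: 8.98
eef_pos: [557.7, -230.2, 96.7]
tcp_rot: [3.141, -0.001, -0.0]
contact_force: [-0.6, 0.0, -2.4]
opening: 0.221
grasp_force: 79.0
clock: 9.6
eef_pos: [557.4, -230.0, 91.2]
tcp_rot: [-3.142, 0.0, -0.0]
contact_force: [-1.4, 0.3, -3.9]
opening: 0.221
grasp_force: 79.0
```

```bash
for i in 1; do python3 -m creep '[{"x":0,"y":0,"z":1,"rx":0,"ry":0,"rz":0,"hand":10},{"x":0,"y":0,"z":1,"rx":0,"ry":0,"rz":0,"hand":10},{"x":0,"y":0,"z":0,"rx":0,"ry":0,"rz":0,"hand":10}]'; done; python3 -m creep '[{"x":0,"y":0,"z":1,"rx":0,"ry":0,"rz":0,"hand":10},{"x":0,"y":0,"z":0,"rx":0,"ry":0,"rz":0,"hand":10}]'
```

```text
clock: 9.98
eef_pos: [557.4, -230.0, 89.2]
tcp_rot: [-3.142, 0.0, -0.0]
contact_force: [0.3, -0.8, -4.5]
opening: 0.222
grasp_force: 79.0
clock: 10.22
eef_pos: [557.4, -230.0, 88.2]
tcp_rot: [-3.142, 0.0, -0.0]
contact_force: [0.2, -0.9, -4.2]
opening: 0.225
grasp_force: 79.0
```

```bash
python3 -m creep '[{"x":0,"y":0,"z":1,"rx":0,"ry":0,"rz":0,"hand":10},{"x":0,"y":0,"z":1,"rx":0,"ry":0,"rz":0,"hand":10},{"x":0,"y":0,"z":0,"rx":0,"ry":0,"rz":0,"hand":10}]';python3 -m creep '[{"x":0,"y":0,"z":1,"rx":0,"ry":0,"rz":0,"hand":10},{"x":0,"y":0,"z":1,"rx":0,"ry":0,"rz":0,"hand":10},{"x":0,"y":0,"z":0,"rx":0,"ry":0,"rz":0,"hand":10}]'
```

```text
clock: 10.6
eef_pos: [557.3, -230.0, 86.1]
tcp_rot: [-3.142, 0.0, -0.0]
contact_force: [0.2, -0.4, -4.3]
opening: 0.224
grasp_force: 79.0
clock: 10.98
eef_pos: [557.3, -230.0, 84.2]
tcp_rot: [-3.141, 0.0, -0.0]
contact_force: [0.3, 0.9, -2.9]
opening: 0.224
grasp_force: 79.0
```

```bash
python3 -m creep '[{"x":0,"y":0,"z":1,"rx":0,"ry":0,"rz":0,"hand":10},{"x":0,"y":0,"z":1,"rx":0,"ry":0,"rz":0,"hand":10},{"x":0,"y":0,"z":0,"rx":0,"ry":0,"rz":0,"hand":10}]';python3 -m creep '[{"x":0,"y":0,"z":1,"rx":0,"ry":0,"rz":0,"hand":10},{"x":0,"y":0,"z":1,"rx":0,"ry":0,"rz":0,"hand":10},{"x":0,"y":0,"z":0,"rx":0,"ry":0,"rz":0,"hand":10}]'
```

```text
clock: 11.35
eef_pos: [557.4, -230.0, 82.2]
tcp_rot: [-3.142, 0.0, -0.0]
contact_force: [-1.3, 1.2, -4.0]
opening: 0.22
grasp_force: 79.0
clock: 11.72
eef_pos: [557.5, -230.1, 80.5]
tcp_rot: [3.142, -0.0, -0.0]
contact_force: [-1.9, 1.3, 1.9]
opening: 0.222
grasp_force: 79.7
```

Contact came at a TCP height of about 81.5 mm, which is the predicted seated height (90.6 if it were resting on the pin). Now pressing.

```bash
python3 -m creep '[{"x":0,"y":0,"z":1,"rx":0,"ry":0,"rz":0,"hand":10},{"x":0,"y":0,"z":1,"rx":0,"ry":0,"rz":0,"hand":10},{"x":0,"y":0,"z":1,"rx":0,"ry":0,"rz":0,"hand":10},{"x":0,"y":0,"z":1,"rx":0,"ry":0,"rz":0,"hand":10},{"x":0,"y":0,"z":0,"rx":0,"ry":0,"rz":0,"hand":10}]';python3 -m creep '[{"x":0,"y":0,"z":1,"rx":0,"ry":0,"rz":0,"hand":10},{"x":0,"y":0,"z":1,"rx":0,"ry":0,"rz":0,"hand":10},{"x":0,"y":0,"z":1,"rx":0,"ry":0,"rz":0,"hand":10},{"x":0,"y":0,"z":0,"rx":0,"ry":0,"rz":0,"hand":10}]';python3 -m creep '[{"x":0,"y":0,"z":1,"rx":0,"ry":0,"rz":0,"hand":10},{"x":0,"y":0,"z":1,"rx":0,"ry":0,"rz":0,"hand":10},{"x":0,"y":0,"z":0,"rx":0,"ry":0,"rz":0,"hand":10}]'
```

```text
clock: 12.35
eef_pos: [557.5, -230.1, 76.4]
tcp_rot: [3.142, -0.0, -0.0]
contact_force: [-3.0, 2.0, 6.9]
opening: 0.223
grasp_force: 80.1
clock: 12.85
eef_pos: [557.5, -230.1, 73.7]
tcp_rot: [3.142, -0.0, -0.0]
contact_force: [-3.7, 1.6, 9.2]
opening: 0.221
grasp_force: 80.5
clock: 13.22
eef_pos: [557.5, -230.0, 71.9]
tcp_rot: [3.142, -0.0, -0.0]
contact_force: [-3.7, 1.3, 10.1]
opening: 0.219
grasp_force: 80.8
```

```bash
for k in 1; do python3 -m creep '[{"x":0,"y":0,"z":1,"rx":0,"ry":0,"rz":0,"hand":10},{"x":0,"y":0,"z":0,"rx":0,"ry":0,"rz":0,"hand":10}]'; done; python3 -m creep '[{"x":0,"y":0,"z":0.5,"rx":0,"ry":0,"rz":0,"hand":10},{"x":0,"y":0,"z":0,"rx":0,"ry":0,"rz":0,"hand":10}]'; python3 -m creep '[{"x":0,"y":0,"z":0.5,"rx":0,"ry":0,"rz":0,"hand":10},{"x":0,"y":0,"z":0,"rx":0,"ry":0,"rz":0,"hand":10}]'
```

```text
clock: 13.48
eef_pos: [557.6, -230.1, 71.6]
tcp_rot: [3.141, -0.0, -0.0]
contact_force: [-5.4, 2.6, 17.1]
opening: 0.22
grasp_force: 82.3
clock: 13.72
eef_pos: [557.6, -230.1, 71.5]
tcp_rot: [3.141, -0.0, -0.0]
contact_force: [-7.9, 5.0, 22.3]
opening: 0.219
grasp_force: 83.0
clock: 13.98
eef_pos: [557.6, -230.1, 71.5]
tcp_rot: [3.141, -0.0, -0.0]
contact_force: [-10.6, 3.5, 26.8]
opening: 0.224
grasp_force: 83.7
```

```bash
python3 -m creep '[{"x":-0.4,"y":0,"z":0,"rx":0,"ry":0,"rz":0,"hand":10},{"x":0,"y":0,"z":0,"rx":0,"ry":0,"rz":0,"hand":10},{"x":0,"y":0,"z":0,"rx":0,"ry":0,"rz":0,"hand":10},{"x":0,"y":0,"z":0,"rx":0,"ry":0,"rz":0,"hand":10}]'; python3 - <<'E'
from h import *
i=grab_frame("side")[100:200,210:340];j=grab_frame("wrist")
W=np.hstack([cv2.resize(j,(400,300)),cv2.resize(i,(390,300),interpolation=2)])[:,:,::-1];cv2.imwrite("pics/end.png",np.clip(W*1.5,0,255).astype(np.uint8))
E
```

```text
clock: 14.48
eef_pos: [557.6, -230.1, 71.5]
tcp_rot: [3.141, -0.001, -0.0]
contact_force: [-7.9, 3.9, 25.6]
opening: 0.219
grasp_force: 83.4
```

View pics/end.png

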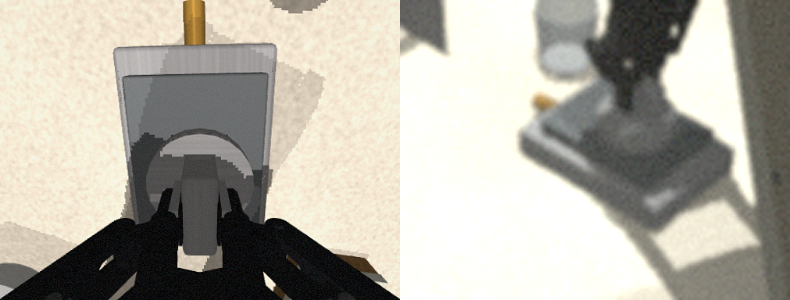

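The picture shows the cover lying flat on the seat at (200,165) in the wrist half. In the side half the seat is down against the base, and the force is steady at about 26 N.

```bash
python3 -c "from rig import *; print(sign_off())"
```

```text
the job is handed in; nothing more can be done
None
```

The larger cover is on the pin and lying flat on the seat. The seat is held pressed to its stop at about 26 N, with the handle still gripped. I handed the job in at about 14.6 s, and the arm touched none of the other things on the bench.

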